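Sort the stray parts into the carry tray and hold it up level

ROBOT

A 6-joint arm with a two-finger parallel gripper is mounted at the origin on the work surface. World frame = base frame: x ahead of the robot, y to its left, z up, the work surface at z = 0. Lengths are in mm, angles in rad, forces in N, time in s.
With the tool pointing down it reaches from about 325 to 900 mm from the base axis. Payload 6.1 kg.
Tool frame: the origin (TCP) lies at the very end of the fingers, on their centre line; the grasp point (between the pads) lies 19 mm behind it; z points along the fingers, y is the line along which they close (so a half turn about z gives the same grasp; the last joint's range is limited). The gripper opens to 87 mm and grips with 3 to 60 N. Pads are 19 mm wide; open, the fingers measure 117 mm over their backs; the gripper's body (75 mm by 190 mm) begins 51 mm behind the grasp point.
Start: joints at [1.211, 0.22, 1.526, -0, 1.395, -0.126], TCP at [144.796, 607.988, 222.538] pointing down, gripper open.
Joint ranges: [-2.98, 2.98], [-0.91, 2.08], [0.09, 2.57], [-1.24, 4.39], [0.2, 2.65], [-2.68, 2.68]. Speed limits (rad/s): [2.57, 2.57, 3.01, 3.14, 3.14, 3.14].

INTERFACE

Orientations are given as a rotation vector (axis times angle).
In Python, from bench import * gives the robot as it stands.
- The arm moves only by the tool arm_command, never from a script. Its argument "series" is one flat list of numbers, 7 for each row, row after row: the shift along the tool's x, y, z in mm, then the turn, a rotation vector about the tool's x, y, z in rad, then the opening, from -1 (shut) to 1 (fully open). In form: [dx, dy, dz, rx, ry, rz, fingers, dx, dy, dz, rx, ry, rz, fingers, ...]. A call has 1 to 12 rows; each row shifts and turns the commanded pose from where the row before left it, along the tool's axes as they then stand; what a row does not reach is not made up. A row lasts 1/12 s, in which the tool goes at most 41.7 mm and 7.16 degrees, less where a joint would pass 70% of its speed; a pose out of reach is approached as far as the arm can. A call is refused whole if a number of a shift passes 41.7 or a number of a turn 0.125, either way. A call with a gripper value outside its range is refused whole. The fingers move at their own pace and stop on an object; the grip force is fixed at half the most. Time passes only in rows, so rows that do not move let the fingers close. It gives the time, the measured TCP pose, the force, the opening and the grip force at its end, in the units of the state.
- state(): the state, without advancing time (a new reading comes with each control period).
- camera(name): name is "side" or "top" or "wrist"; returns (picture, depth): 480x640x3 uint8, red, green, blue; 480x640 float32, mm along the optical axis (not along the pixel's ray), 0 where there is no reading.
- get_calibration(name): a dict with "K" (3x3 intrinsics, pixels), "eye" and "attitude" of the camera in the world. Camera axes: x right, y down, z forward; pixel columns grow to the right and rows downward; lengths in mm; the calibration is good to about 2 mm. The wrist camera is an equidistant fisheye: a pixel r from the principal point sees the ray r / f radians off the axis. A picture is of the moment at which its call begins: read the wrist's pose just before it. get_calibration takes no time and is no camera call; for the wrist camera it gives the pose at the moment of the call.
- hand_in(): hands the job in; it is judged then, once.
The state is a dict: "clock": time; "joint_positions": joint angles; "dq": joint speeds; "tau": joint torques, N m; "ee_pos": TCP position; "orientation": TCP orientation; "ft_force": force on the tool from outside, world axes, zero at the start; "moment": the same for the moment, N m; "opening": finger opening in mm; "gripper_force": force on a finger pad.
Only numpy, scipy, OpenCV 4.12 (cv2) and the standard library are available. Lean on these libraries where they do the work, as an engineer would, in place of code of your own. Each camera call takes 0.05 s, during which the arm holds its last target. There are 200 camera calls.

TASK

Sort the three stray parts into the two-sided carry tray while it stands on the bench: both brass spacers into the yellow side, the black pipe elbow into the blue side. Then take the tray by its handle, lift it about 10 cm clear of the bench without tipping it, and finish while still holding it there, level and still, with the parts aboard and nothing else supporting it. Leave everything else on the bench where it is.

Things in the scene. Friction and masses are not known exactly. Their poses are not given: they have to be found in the camera images.
- tray: loose two-sided carry tray, about 0.4 kg, any yaw, 210 x 210 mm, outer walls 40 mm high, 4 thick, floor 5 thick; origin at the centre of its underside, z up. A 6 mm wide, 40 mm high divider along its x parts the yellow side (+y) from the blue side (-y), each 202 x 98 mm inside. A black handle bar runs along x above the divider, on posts at x = -62 and +62 mm
- tray_handle (a point): centre of the tray's black handle bar, 82 mm above the tray's underside. The bar is 18 mm wide (y), 16 mm high (its top at 90 mm), free for 110 mm along the tray's x between the posts; open space of 34 mm between bar and divider. The tray balances about this point
- tray_yellow (a point): centre of the yellow side's inner floor, 52 mm from the divider's middle, 5 mm above the tray's underside
- tray_blue (a point): centre of the blue side's inner floor, 52 mm from the divider's middle, 5 mm above the tray's underside
- spacer_a: brass hexagonal spacer standing upright, 32 mm across flats (37 across corners), 38 mm high, with a 16 mm thick, 10 mm high stud on top, about 90 g; origin at the centre of its underside, z up; two of the six flats face along its x and -x
- spacer_b: a second brass spacer, the same as spacer_a
- elbow: black plastic 90 degree pipe elbow lying flat, about 50 g. Origin at bench level, at the centre of its 75 x 75 mm outline. Its corner is at x = -22.5, y = -22.5 mm; from there one leg runs along +x, one along +y, each 60 mm long, centre line 15 mm above the underside, 26 mm thick with 30 mm collars on the last 12 mm; grey discs mark the ends
- screwdriver: red-handled screwdriver lying on the bench, loose, not to be disturbed; along its x
- tape_roll: green roll of tape lying flat, loose, 90 mm across, 24 mm high, not to be disturbed; origin at the centre of its underside
- screw_jar: amber jar with white cap, loose, 60 mm across, 75 mm high, not to be disturbed; origin at the centre of its underside
- mug: blue mug, loose, 76 mm across, 85 mm high, not to be disturbed; origin at the centre of its underside
- meter: orange hand meter lying flat, loose, 150 (x) x 75 (y) x 30 mm, not to be disturbed; origin at the centre of its underside

How it is judged:
By the outcome, as a careful person would: the job done as asked, in the order asked, and still so for the second after the job is handed in, while the arm keeps its last pose, push and grip.
It also fails if it takes over 72 s, if anything falls off the work surface, if the arm or the gripper's body presses on something with over 40 N, if the wrist force passes 120 N, or if a joint passes its speed limit or range.

## Working session

There is one attempt and no reset: what is moved stays moved. The work goes in short steps, Python scripts to look and compute and a tool call to move; the robot and the scene stay as the last step left them, time stands still between calls to the robot, and variables do not carry over. Pictures are saved under pics/ and viewed, at most 10 in all, crops included, and the job is handed in when it is done.

Besides the shell and the picture viewer there is one more tool, called after "Request:" in YAML: its name, and indented under it one key for each argument. arm_command: Moves the arm, as the interface text tells. Its arguments: {"type":"object","properties":{"series":{"type":"array"}},"required":["series"]}

```bash
mkdir -p pics; cat > h.py <<'E'
from bench import *
import numpy as np, cv2
def snap(n,f):
    c=get_calibration(n); p,d=camera(n); cv2.imwrite(f'pics/{f}.png',p[:,:,::-1]); np.savez(f'pics/{f}.npz',p=p,d=d,K=c['K'],eye=c['eye'],att=np.array(c['attitude'])); return p,d,c
E
python3 - <<'E'
from h import *
s=state(); print(s)
for n in('top','side'):
    p,d,c=snap(n,n+'0'); print(n,c)
E
```

```text
{'clock': 0.0, 'joint_positions': array([ 1.21091645e+00,  2.21227950e-01,  1.52762820e+00, -9.55150881e-06,
        1.39473112e+00, -1.26111393e-01]), 'dq': array([-8.89241939e-05,  3.42710081e-04, -7.65101891e-04,  7.43559672e-04,
        6.67819979e-04, -4.96902803e-07]), 'tau': array([-1.96410010e-04, -4.94604957e+01, -3.87377822e+01,  6.98484527e-02,
        5.69567434e-02, -1.42476365e-04]), 'ee_pos': array([144.56451628, 607.39229305, 221.42710763]), 'orientation': array([-3.66309424e-01, -3.11968823e+00,  3.04418602e-03]), 'ft_force': array([-0.21578005,  0.16641617,  0.70311336]), 'moment': array([ 0.01689169, -0.03097591,  0.00356816]), 'gripper_force': 0.0, 'opening': 87.15676167327987}
top {'K': array([[624.40492895,   0.        , 323.17763629],
       [  0.        , 624.40492895, 253.55733202],
       [  0.        ,   0.        ,   1.        ]]), 'eye': array([ 366.43192312,  -73.57568694, 1646.23713328]), 'attitude': array([-2.18855219,  2.14305997, -0.11443082])}
side {'K': array([[492.95634351,   0.        , 325.22656367],
       [  0.        , 492.95634351, 227.54332992],
       [  0.        ,   0.        ,   1.        ]]), 'eye': array([ 320.68386183, -987.69999313,  670.74629287]), 'attitude': array([-2.11640559,  0.24941317, -0.14198169])}
```

View pics/top0.png

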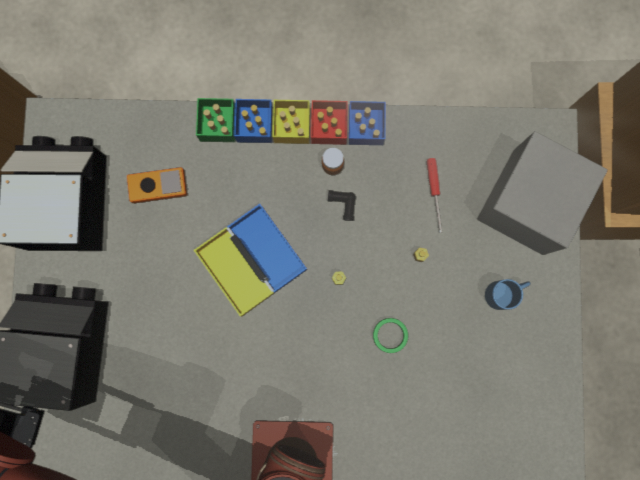

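View pics/side0.png

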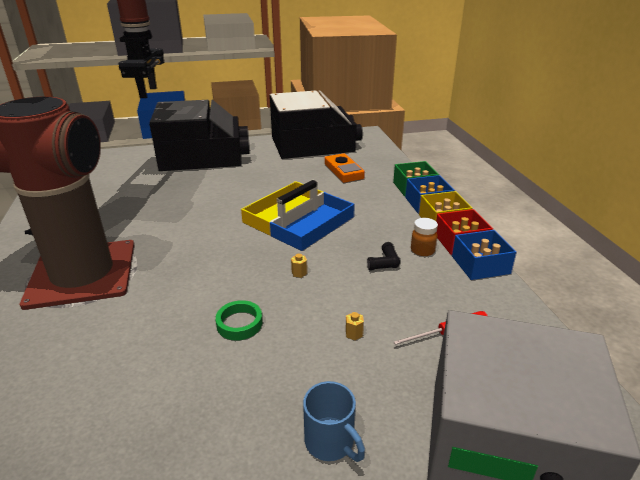

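The top view shows the tray near px (250,260), with yellow to the lower left and blue to the upper right. The spacers are near (339,278) and (421,254), the elbow near (345,203), the jar at (333,160) and the screwdriver at (435,190). I'll enlarge it next.

```bash
cat >> h.py <<'E'
from scipy.spatial.transform import Rotation as R
def load(f): return np.load(f'pics/{f}.npz')
def ray(z,u,v):
    K=z['K']; return R.from_rotvec(z['att']).apply(np.c_[(np.atleast_1d(u)-K[0,2])/K[0,0],(np.atleast_1d(v)-K[1,2])/K[1,1],np.ones(np.size(u))])
def atz(z,u,v,h):
    r=ray(z,u,v); return z['eye']+r*((h-z['eye'][2])/r[:,2:3])
def cloud(z):
    v,u=np.mgrid[:480,:640]; return (z['eye']+ray(z,u.ravel(),v.ravel())*z['d'].reshape(-1,1)).reshape(480,640,3)
E
python3 - <<'E'
from h import *
z=load('top0'); c=cloud(z); p=z['p']
cv2.imwrite('pics/c1.png',cv2.resize(p[145:335,185:470,::-1],None,fx=2.8,fy=2.8,interpolation=cv2.INTER_CUBIC))
for n,(u,v) in dict(base=(380,200),sp1=(339,278),sp2=(421,254),elb=(349,196),jar=(333,155),handle=(249,257),yel=(235,270),mug=(503,285)).items(): print(n,c[v,u].round(1))
h=c[...,2]
def blob(n,u0,u1,v0,v1,lo,hi):
    m=np.zeros(h.shape,bool); m[v0:v1,u0:u1]=(h[v0:v1,u0:u1]>lo)&(h[v0:v1,u0:u1]<hi)
    P=c[m]; r=cv2.minAreaRect(P[:,:2].astype(np.float32)); print(n,m.sum(),P.mean(0).round(1),np.round(r[0],1),np.round(r[1],1),round(r[2],1))
blob('sp1 body',325,353,264,292,30,42); blob('sp1 stud',325,353,264,292,43,60)
blob('sp2 body',407,435,240,268,30,42); blob('sp2 stud',407,435,240,268,43,60)
blob('elbow',320,362,183,226,8,45); blob('tray',185,315,195,325,20,50); blob('handle',185,315,195,325,75,110)
blob('jar',315,350,143,177,60,90);blob('tape',365,415,310,360,10,40);blob('mug',480,535,270,315,70,100);blob('driver',420,450,150,240,6,50);blob('meter',120,195,160,210,15,50)
E
```

```text
base [ 690.5 -218.8   -1.5]
sp1 [ 475.4 -111.6   50.3]
sp2 [ 541.9 -321.6   47.7]
elb [ 694.  -134.6   26.4]
jar [789.2 -89.7  79.9]
handle [520.7 115.7  90.1]
yel [493.9 161.8   5.1]
mug [ 468.7 -542.2   11.6]
sp1 body 71 [ 476.4 -111.4   37.7] [ 477.6 -112. ] [28.8 31.2] 1.9
sp1 stud 47 [ 479.4 -111.6   48.2] [ 480.1 -111.2] [26.6 29.3] 40.1
sp2 body 77 [ 542.3 -324.    37.3] [ 544.  -324.6] [31.5 32.8] 34.7
sp2 stud 50 [ 544.  -322.7   47. ] [ 542.2 -323.2] [31.3 23.5] 2.1
elbow 549 [ 675.9 -120.6   24.6] [ 671.7 -115.8] [ 99.2 119. ] 80.1
tray 807 [522.1 128.4  37.9] [520.7 119.4] [211.5 210.4] 37.1
handle 397 [519.5 118.1  90.4] [520.1 118.9] [136.8  18.1] 37.2
jar 347 [782.9 -89.4  76.1] [783.4 -89.9] [51.8 52.1] 89.7
tape 459 [ 332.7 -247.6   23.8] [ 334.9 -246.3] [110.6 127.6] 0.3
mug 273 [ 445.1 -538.    81.8] [ 442.3 -539.6] [91.8 76.2] 81.8
driver 772 [ 721.  -361.5   16.5] [ 707.5 -363.1] [242.3  78.4] 0.2
meter 1661 [712.8 372.7  31.6] [709.7 373.7] [ 91.7 151.8] 8.5
```

View pics/c1.png

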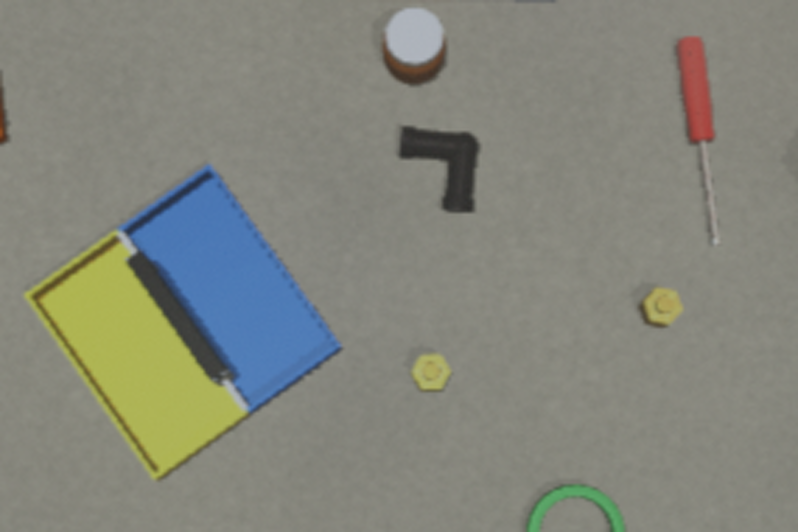

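The crop shows the hex spacers at (431,371) and (662,306), and the tray's handle running from (132,257) to (225,378). The elbow's corner is at (470,145), with legs to (402,140) and (459,210). The heights match the given sizes: handle 90, walls 38–40, studs 48. Next I need the hex angles, the elbow's exact pose and the clearance along the route.

```bash
python3 - <<'E'
from h import *
z=load('top0'); c=cloud(z); p=z['p'].astype(int); h=c[...,2]
cr=lambda u,v:cv2.resize(p[v-22:v+22,u-14 if 0 else u-16:u+16,::-1].astype(np.uint8),None,fx=8,fy=12 if 0 else 8,interpolation=cv2.INTER_CUBIC)
cv2.imwrite('pics/c2.png',np.hstack([cr(339,278),cr(421,254),cr(343,205)]))
# elbow: dark pixels
b=np.zeros(h.shape,np.uint8); b[183:226,322:362]=(p[183:226,322:362].max(2)<62)
n,l,s,ce=cv2.connectedComponentsWithStats(b); k=1+s[1:,4].argmax(); v,u=np.nonzero(l==k)
P=atz(z,u,v,15.)[:,:2]; r=cv2.minAreaRect(P.astype(np.float32)); print('elbow',len(u),np.round(r[0],1),np.round(r[1],1),r[2], P.mean(0))
# tall things along the route
for y in range(750,150,-100): print(y,[int(h[(abs(c[...,1]-y)<50)&(abs(c[...,0]-x)<50)].max(initial=-1)) for x in range(100,900,100)])
print(np.nanmax(h[90:145,190:390]))
# hex: yellow pixels, project at 38 (top) rotated-calliper extent
for n,(u0,v0) in dict(a=(339,278),b=(421,254)).items():
    q=p[v0-16:v0+16,u0-16:u0+16]; v,u=np.nonzero(q[...,0]-q[...,2]>45)
    P=atz(z,u+u0-16,v+v0-16,38.)[:,:2]; H=cv2.convexHull(P.astype(np.float32))[:,0]
    A=np.arange(0,180,5); w=[np.ptp(H@[np.cos(a),np.sin(a)]) for a in np.radians(A)]
    w3=[(w[i]+w[i+12]+w[i+24])/3 for i in range(12)]; print(n,len(u),P.mean(0).round(1),dict(zip(A,np.round(w3,1))))
E
```

```text
elbow 381 [ 671.3 -113.2] [69.3 73.2] 87.77056884765625 [ 679.12165849 -122.45274743]
750 [8, -1, 8, 9, 167, 172, 171, 130]
650 [11, 310, 176, 156, 175, 175, 173, 134]
550 [394, 399, 172, 148, 170, 174, 173, 134]
450 [647, 611, 167, 139, 12, 14, 45, 17]
350 [652, 16, 12, 12, 14, 13, 47, 40]
250 [13, 13, 13, 14, 50, 48, 42, 71]
1646.2371332792166
a 132 [ 477.5 -110.6] {np.int64(0): np.float64(30.8), np.int64(5): np.float64(31.0), np.int64(10): np.float64(31.9), np.int64(15): np.float64(32.6), np.int64(20): np.float64(33.1), np.int64(25): np.float64(33.5), np.int64(30): np.float64(33.6), np.int64(35): np.float64(33.6), np.int64(40): np.float64(33.3), np.int64(45): np.float64(32.8), np.int64(50): np.float64(32.2), np.int64(55): np.float64(31.5)}
b 138 [ 543.4 -323.8] {np.int64(0): np.float64(32.9), np.int64(5): np.float64(33.5), np.int64(10): np.float64(34.0), np.int64(15): np.float64(34.3), np.int64(20): np.float64(34.4), np.int64(25): np.float64(34.3), np.int64(30): np.float64(34.0), np.int64(35): np.float64(33.8), np.int64(40): np.float64(33.5), np.int64(45): np.float64(33.1), np.int64(50): np.float64(32.7), np.int64(55): np.float64(32.5)}
```

View pics/c2.png

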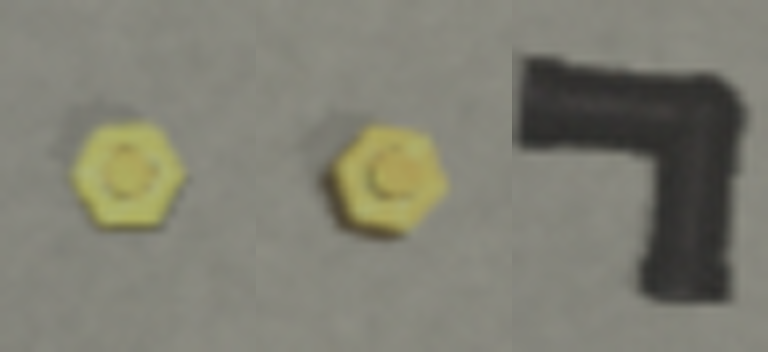

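Spacer a has flats facing world ±x, at about 0°. Spacer b is turned about −9°. The elbow lies at yaw ≈ 88°, with its leg B (x≈692 in the crop) pointing toward −x. The boxes on the left are 176 mm high at most, so 221 mm clears them.

```bash
cat >> h.py <<'E'
def cur():
    s=state(); M=R.from_rotvec(s['orientation']).as_matrix(); return s,M,np.degrees(np.arctan2(M[1,1],M[0,1]))
def plan(x,y,z,psi):
    s,M,p=cur(); a=np.radians(psi); D=np.array([[-np.sin(a),np.cos(a),0],[np.cos(a),np.sin(a),0],[0,0,-1]]).T
    D=np.c_[[np.cos(a+np.pi/2),np.sin(a+np.pi/2),0],[np.cos(a),np.sin(a),0],[0,0,-1]]
    t=D.T@(np.array([x,y,z])-s['ee_pos']); t0=M.T@(np.array([x,y,z])-s['ee_pos'])
    print('t',round(s['clock'],2),'q',s['joint_positions'].round(2),'psi',round(p,2),'tilt',M[:2,2].round(4),'rotvec_tool',R.from_matrix(M.T@D).as_rotvec().round(4))
    print('shift after turn',t.round(1),'dist',np.linalg.norm(t).round(1),'F',s['ft_force'].round(1),'open',round(s['opening'],1))
E
python3 - <<'E'
from h import *
plan(477.5,-111,221,0)
z=load('top0'); print(atz(z,np.array([341.7,349.5]),np.array([205.3,205.3]),15.).round(1))
E
```

```text
t 0.1 q [ 1.21  0.22  1.53 -0.    1.39 -0.13] psi 76.61 tilt [-0.0006 -0.0017] rotvec_tool [-1.600e-03  1.000e-03  1.337e+00]
shift after turn [-7.185e+02  3.329e+02  5.000e-01] dist 791.8 F [ 0.1 -0.1 -1. ] open 86.8
[[ 670.9 -116.1   15. ]
 [ 671.3 -136.7   15. ]]
```

Request:
arm_command:
  series: [0,0,0,0,0,0.1215,0.4,0,0,0,0,0,0.1215,0.4,0,0,0,0,0,0.1215,0.4,0,0,0,0,0,0.1215,0.4,0,0,0,0,0,0.1215,0.4,0,0,0,0,0,0.1215,0.4,0,0,0,0,0,0.1215,0.4,0,0,0,0,0,0.1215,0.4,0,0,0,0,0,0.1215,0.4,0,0,0,0,0,0.1215,0.4,0,0,0,0,0,0.1215,0.4]

```text
clock: 1.02
ee_pos: [144.7, 607.6, 221.9]
orientation: [2.227, 2.215, -0.002]
ft_force: [-0.7, 0.1, -0.4]
opening: 60.8
gripper_force: 0.0
```

Request:
arm_command:
  series: [-34.5,16,0,0,0,0,0.4,-34.5,16,0,0,0,0,0.4,-34.5,16,0,0,0,0,0.4,-34.5,16,0,0,0,0,0.4,-34.5,16,0,0,0,0,0.4,-34.5,16,0,0,0,0,0.4,-34.5,16,0,0,0,0,0.4,-34.5,16,0,0,0,0,0.4,-34.5,16,0,0,0,0,0.4,-34.5,16,0,0,0,0,0.4,-34.5,16,0,0,0,0,0.4,-34.5,16,0,0,0,0,0.4]

```text
clock: 2.02
ee_pos: [337.1, 192.4, 222.4]
orientation: [2.22, 2.222, 0.0]
ft_force: [1.3, 1.2, -0.5]
opening: 60.7
gripper_force: 0.0
```

Request:
arm_command:
  series: [-34.5,16,0,0,0,0,0.4,-34.5,16,0,0,0,0,0.4,-34.5,16,0,0,0,0,0.4,-34.5,16,0,0,0,0,0.4,-34.5,16,0,0,0,0,0.4,-34.5,16,0,0,0,0,0.4,-34.5,16,10,0,0,0,0.4,-34.5,16,20,0,0,0,0.4,-20,10,30,0,0,0,0.4,-5,3,30,0,0,0,0.4,0,0,0,0,0,0,0.4,0,0,0,0,0,0,0.4]

```text
clock: 3.02
ee_pos: [475.8, -105.4, 131.1]
orientation: [-2.218, -2.217, 0.003]
ft_force: [0.3, 0.2, 0.5]
opening: 60.7
gripper_force: 0.0
```

```bash
python3 - <<'E'
from h import *
p,d,c=snap('wrist','w1'); print(c)
plan(477.5,-111,12,0)
E
```

```text
{'K': array([[371.64829954,   0.        , 320.32641074],
       [  0.        , 371.64829954, 243.07159191],
       [  0.        ,   0.        ,   1.        ]]), 'eye': array([477.39424011, -24.83604118, 293.22110236]), 'attitude': array([ 2.84286475e+00, -8.19740001e-05, -8.04666642e-03])}
t 3.07 q [-0.38 -0.02  1.96  0.    1.2  -0.38] psi 0.02 tilt [-0.0015  0.0008] rotvec_tool [-0.0015 -0.0008  0.0003]
shift after turn [ -5.6   0.3 121.1] dist 121.3 F [-0.1  0.7  0.6] open 60.9
```

View pics/w1.png

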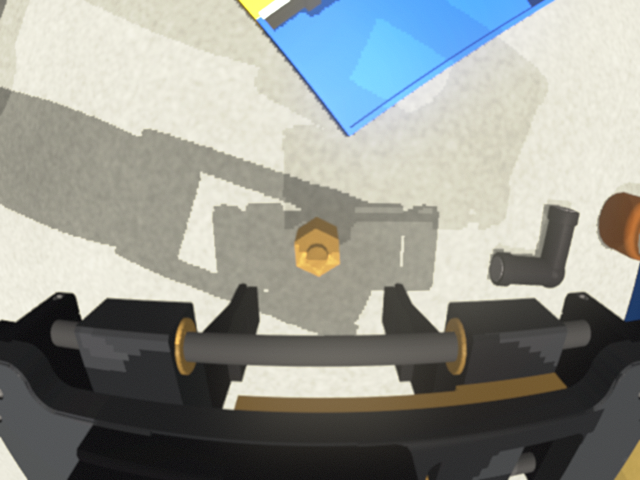

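The wrist view shows the spacer between the fingers, with its stud at about (317,253) and the hex spanning x 295–340. The gripper's long body lies along its closing axis, as I assumed. I'll check the stud position using the fisheye model.

```bash
cat >> h.py <<'E'
def fish(z,u,v,h):
    K=z['K']; a=np.array([u-K[0,2],v-K[1,2]]); r=np.hypot(*a); t=r/K[0,0]
    d=R.from_rotvec(z['att']).apply(np.r_[a/r*np.sin(t),np.cos(t)]); return z['eye']+d*(h-z['eye'][2])/d[2]
E
python3 - <<'E'
from h import *
z=load('w1')
print('stud',fish(z,317,253,48).round(1),'hex R/L',fish(z,340.5,253,38).round(1),fish(z,294.5,253,38).round(1))
for n,u,v,h in [('collarA',561,212,15),('corner',553,272,15),('collarB',500,268,15)]: print(n,fish(z,u,v,h).round(1))
print('tray corner',fish(z,349,135,40).round(1))
E
```

```text
stud [ 473.6 -107.6   48. ] hex R/L [ 490.5 -110.9   38. ] [ 457.2 -111.    38. ]
collarA [689.3 -81.5  15. ]
corner [ 691.9 -138.4   15. ]
collarB [ 631.9 -133.    15. ]
tray corner [495.3 -26.7  40. ]
```

Request:
arm_command:
  series: [-5,-0.5,15,0,0,0,0.4,0,0,25,0,0,0,0.4,0,0,25,0,0,0,0.4,0,0,25,0,0,0,0.4,0,0,18,0,0,0,0.4,0,0,10,0,0,0,0.4,0,0,0,0,0,0,0.4,0,0,0,0,0,0,-1,0,0,0,0,0,0,-1,0,0,0,0,0,0,-1,0,0,0,0,0,0,-1,0,0,0,0,0,0,-1]

```text
clock: 4.07
ee_pos: [477.7, -111.0, 16.1]
orientation: [2.22, 2.221, 0.001]
ft_force: [-0.5, -0.4, 0.2]
opening: 35.4
gripper_force: 0.3
```

```bash
python3 - <<'E'
from h import *
# yellow target: tray x=+40,y=+56 (far) from tray centre
def tp(a,b,cx=520,cy=119,y=np.radians(37.2)): return cx+a*np.cos(y)-b*np.sin(y), cy+a*np.sin(y)+b*np.cos(y)
for t in [(40,56),(-40,56),(0,-58)]: print(t,np.round(tp(*t),1))
plan(*tp(-40,56),150,37.2); 
E
```

```text
(40, 56) [518.  187.8]
(-40, 56) [454.3 139.4]
(0, -58) [555.1  72.8]
t 4.07 q [-0.39  0.16  2.02 -0.    0.96 -0.39] psi 0.03 tilt [ 0.0012 -0.0005] rotvec_tool [ 0.001   0.0009 -0.6487]
shift after turn [ 213.7  132.7 -133.9] dist 285.0 F [-0.5 -0.4  0.2] open 35.4
```

Request:
arm_command:
  series: [0,0,0,0,0,0,0,0,0,5,0,0,0,0,0,0,0,0,0,0,-1,0,0,0,0,0,0,-1,0,0,0,0,0,0,-1,0,0,0,0,0,0,-1,0,0,0,0,0,0,-1]

```text
clock: 4.65
ee_pos: [477.1, -110.8, 10.0]
orientation: [-2.221, -2.222, 0.0]
ft_force: [-0.8, -0.1, -0.8]
opening: 31.8
gripper_force: 30.0
```

Request:
arm_command:
  series: [0,0,-10,0,0,0,-1,0,0,-28,0,0,-0.1081,-1,0,0,-28,0,0,-0.1081,-1,0,0,-28,0,0,-0.1081,-1,0,0,-28,0,0,-0.1081,-1,0,0,-18,0,0,-0.1081,-1,0,0,0,0,0,-0.1081,-1,30,18.8,0,0,0,0,-1,30,18.8,0,0,0,0,-1,30,18.8,0,0,0,0,-1,30,18.8,0,0,0,0,-1,30,18.8,0,0,0,0,-1]

```text
clock: 5.65
ee_pos: [461.0, 66.9, 151.1]
orientation: [1.398, 2.813, 0.001]
ft_force: [1.0, 0.0, -1.7]
opening: 31.7
gripper_force: 30.0
```

Request:
arm_command:
  series: [30,18.8,0,0,0,0,-1,22,13.5,0,0,0,0,-1,11,7,0,0,0,0,-1,0,0,15,0,0,0,-1,0,0,15,0,0,0,-1,0,0,0,0,0,0,-1,0,0,0,0,0,0,-1]

```text
clock: 6.23
ee_pos: [453.8, 139.4, 120.1]
orientation: [-1.396, -2.813, 0.002]
ft_force: [0.6, 0.2, -0.8]
opening: 31.8
gripper_force: 30.0
```

```bash
python3 - <<'E'
from h import *
plan(454.3,139.4,16,37.2); print(state()['gripper_force'])
p,d,c=snap('wrist','w2')
E
```

```text
t 6.23 q [ 0.13 -0.04  2.01 -0.    1.18 -0.52] psi 37.2 tilt [-0.0017 -0.0003] rotvec_tool [-0.0015 -0.0008  0.    ]
shift after turn [ -0.3   0.4 104.1] dist 104.1 F [ 0.6  0.2 -0.8] open 31.8
29.999931285528874
```

View pics/w2.png

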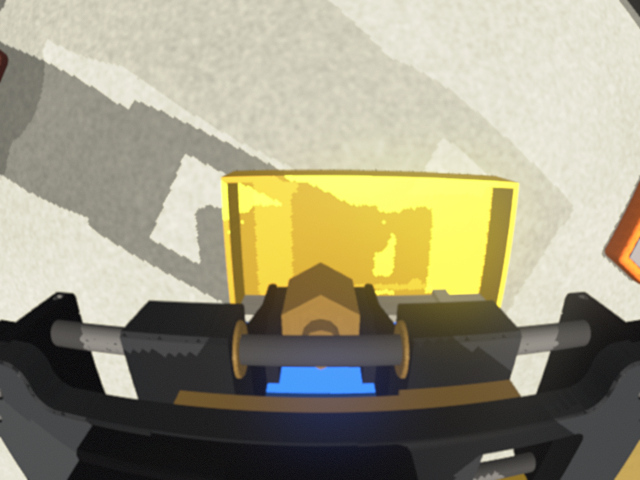

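The view shows the yellow side below, with its outer corners at (223,177) and (518,183), and the spacer held at (320,310). I'll check these corners against the assumed tray pose.

```bash
python3 - <<'E'
from h import *
z=load('w2')
A=fish(z,223,177,40);B=fish(z,518,183,40); print(A,B,np.linalg.norm(A-B),np.degrees(np.arctan2(*(B-A)[1::-1])))
y=np.radians(37.2);ex=np.array([np.cos(y),np.sin(y)]);ey=np.array([-ex[1],ex[0]])
for P in(A,B): q=P[:2]-[520,119]; print(q@ex,q@ey)
E
```

```text
[370.68279873 141.32544483  40.        ] [536.37053656 266.11897615  40.        ] 207.4267386887061 36.986513682230736
-105.43767389887418 108.05993246105993
101.98762490064853 107.28705409968195
```

The tray pose agrees to within 2–3 mm. Lowering and releasing.

Request:
arm_command:
  series: [0,0,20,0,0,0,-1,0,0,25,0,0,0,-1,0,0,25,0,0,0,-1,0,0,16,0,0,0,-1,0,0,9,0,0,0,-1,0,0,6,0,0,0,-1,0,0,1.5,0,0,0,-1,0,0,0,0,0,0,-1]

```text
clock: 6.95
ee_pos: [455.4, 139.4, 18.4]
orientation: [1.397, 2.813, 0.001]
ft_force: [-0.6, 0.3, -0.9]
opening: 32.1
gripper_force: 30.0
```

Request:
arm_command:
  series: [0,0,1.5,0,0,0,-1,0,0,0,0,0,0,-1,0,0,0,0,0,0,0.1,0,0,0,0,0,0,0.1,0,0,0,0,0,0,0.1,0,0,0,0,0,0,0.1,0,0,-20,0,0,0,0.1,0,0,-30,0,0,0,0.1,0,0,-30,0,0,0,0.1,0,0,-30,0,0,0.1,0.4,0,0,-10,0,0,0.12,0.4,0,0,0,0,0,0.12,0.4]

```text
clock: 7.95
ee_pos: [457.4, 139.9, 140.3]
orientation: [1.857, 2.527, 0.008]
ft_force: [0.7, -0.5, 0.4]
opening: 58.6
gripper_force: 0.0
```

Request:
arm_command:
  series: [0,0,0,0,0,0.12,0.4,0,0,0,0,0,0.12,0.4,0,0,0,0,0,0.12,0.4,0,0,0,0,0,0.106,0.4,-34,12.2,0,0,0,0,0.4,-34,12.2,0,0,0,0,0.4,-34,12.2,0,0,0,0,0.4,-34,12.2,0,0,0,0,0.4,-34,12.2,0,0,0,0,0.4,-34,12.2,0,0,0,0,0.4,-34,12.2,0,0,0,0,0.4,-34,12.2,0,0,0,0,0.4]

```text
clock: 8.95
ee_pos: [508.5, -146.3, 136.3]
orientation: [2.389, 2.04, 0.0]
ft_force: [0.3, 0.9, 1.0]
opening: 60.9
gripper_force: 0.0
```

Request:
arm_command:
  series: [-34,12.2,0,0,0,0,0.4,-34,12.2,0,0,0,0,0.4,-34,12.2,0,0,0,0,0.4,-34,12.2,0,0,0,0,0.4,-24,8,0,0,0,0,0.4,-10,4,0,0,0,0,0.4,0,0,0,0,0,0,0.4,0,0,0,0,0,0,0.4]

```text
clock: 9.62
ee_pos: [541.6, -321.2, 135.6]
orientation: [-2.388, -2.039, -0.0]
ft_force: [-1.2, 0.2, 0.1]
opening: 60.8
gripper_force: 0.0
```

```bash
python3 - <<'E'
from h import *
plan(543,-324,10,-9)
p,d,c=snap('wrist','w3')
q=p.astype(int); m=((q[...,0]-q[...,2]>60)&(q[...,0]-q[...,1]>20)).astype(np.uint8); m[290:]=0
n,l,s,ce=cv2.connectedComponentsWithStats(m); k=1+s[1:,4].argmax(); print(s[k],ce[k]); 
z=load('w3'); x,y,w,h,_=s[k]; print(fish(z,x,y+h/2,38),fish(z,x+w,y+h/2,38), fish(z,*ce[k],30))
p,d,c=snap('top','t3'); cv2.imwrite('pics/t3c.png',cv2.resize(p[180:330,170:370,::-1],None,fx=3,fy=3,interpolation=cv2.INTER_CUBIC))
E
```

```text
t 9.62 q [-0.66  0.3   1.59  0.    1.25 -0.5 ] psi -9.03 tilt [-0.0009  0.0014] rotvec_tool [-0.0011 -0.0012 -0.0005]
shift after turn [ -2.5   1.8 125.6] dist 125.6 F [-1.2  0.2  0.1] open 60.8
[ 500  215   95   53 2516] [547.95230525 240.08068362]
[ 683.25655239 -341.84792102   38.        ] [ 786.62798482 -358.09059104   38.        ] [ 736.13925005 -351.3419185    30.        ]
```

View pics/t3c.png

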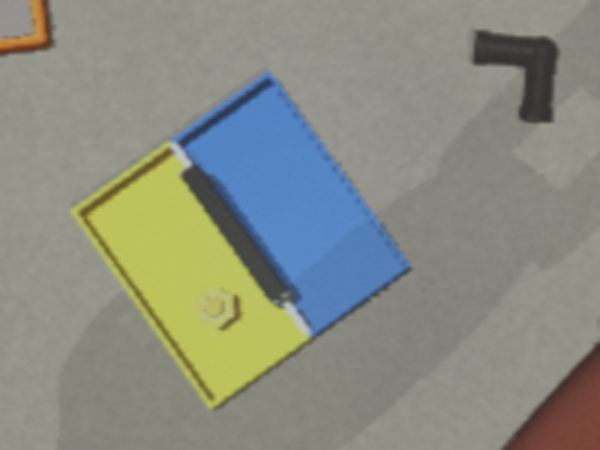

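Spacer a stands upright in the yellow side at (218,305) in the crop, and the tray hasn't moved. The wrist mask caught the screwdriver handle by mistake, so I'm keeping the top-camera fix for spacer b.

Request:
arm_command:
  series: [-2.5,1.8,20,0,0,0,0.4,0,0,28,0,0,0,0.4,0,0,28,0,0,0,0.4,0,0,25,0,0,0,0.4,0,0,14,0,0,0,0.4,0,0,9,0,0,0,0.4,0,0,0,0,0,0,0.4,0,0,0,0,0,0,-1,0,0,0,0,0,0,-1,0,0,0,0,0,0,-1,0,0,0,0,0,0,-1,0,0,0,0,0,0,-1]

```text
clock: 10.72
ee_pos: [543.8, -325.1, 13.3]
orientation: [2.388, 2.04, 0.0]
ft_force: [-1.1, 0.3, 0.6]
opening: 35.0
gripper_force: 0.5
```

Request:
arm_command:
  series: [0,0,0,0,0,0,-1,0,0,0,0,0,0,-1]

```text
clock: 10.88
ee_pos: [543.7, -325.0, 13.0]
orientation: [2.388, 2.04, 0.0]
ft_force: [-1.5, 0.9, 4.9]
opening: 32.1
gripper_force: 30.0
```

```bash
python3 - <<'E'
from h import *
plan(518,187.8,150,37.2); print(state()['gripper_force'])
E
```

```text
t 10.88 q [-0.66  0.46  1.64 -0.    1.04 -0.51] psi -8.99 tilt [ 0.0007 -0.0007] rotvec_tool [ 5.000e-04  9.000e-04 -8.062e-01]
shift after turn [ 424.   289.6 -137. ] dist 531.4 F [-1.5  0.9  4.9] open 32.1
30.000421581626142
```

Request:
arm_command:
  series: [0,0,-10,0,0,0,-1,0,0,-28,0,0,-0.1152,-1,0,0,-28,0,0,-0.1152,-1,0,0,-28,0,0,-0.1152,-1,0,0,-28,0,0,-0.1152,-1,0,0,-15,0,0,-0.1152,-1,0,0,0,0,0,-0.1152,-1,0,0,0,0,0,-0.1152,-1,30,20.5,0,0,0,0,-1,30,20.5,0,0,0,0,-1,30,20.5,0,0,0,0,-1,30,20.5,0,0,0,0,-1]

```text
clock: 11.88
ee_pos: [535.6, -178.1, 149.3]
orientation: [-1.398, -2.813, -0.0]
ft_force: [0.5, 0.5, -1.3]
opening: 31.7
gripper_force: 30.0
```

Request:
arm_command:
  series: [30,20.5,0,0,0,0,-1,30,20.5,0,0,0,0,-1,30,20.5,0,0,0,0,-1,30,20.5,0,0,0,0,-1,30,20.5,0,0,0,0,-1,30,20.5,0,0,0,0,-1,30,20.5,0,0,0,0,-1,30,20.5,0,0,0,0,-1,30,20.5,0,0,0,0,-1,22,15,0,0,0,0,-1,12,8,0,0,0,0,-1,0,0,0,0,0,0,-1]

```text
clock: 12.88
ee_pos: [516.8, 191.3, 149.5]
orientation: [-1.391, -2.816, -0.002]
ft_force: [-0.2, -0.1, -1.0]
opening: 32.0
gripper_force: 30.0
```

Request:
arm_command:
  series: [0,0,10,0,0,0,-1,0,0,20,0,0,0,-1,0,0,20,0,0,0,-1,0,0,10,0,0,0,-1,0,0,0,0,0,0,-1,0,0,0,0,0,0,-1]

```text
clock: 13.38
ee_pos: [517.1, 187.1, 88.5]
orientation: [-1.398, -2.812, 0.002]
ft_force: [-0.0, 0.7, -0.1]
opening: 31.7
gripper_force: 30.0
```

```bash
python3 - <<'E'
from h import *
plan(518,187.8,19,37.2); s=state(); print(s['gripper_force'],s['ee_pos'])
E
```

```text
t 13.38 q [ 0.2   0.18  1.84 -0.    1.12 -0.44] psi 37.15 tilt [-0.0018 -0.0005] rotvec_tool [-0.0017 -0.0007 -0.001 ]
shift after turn [-0.   1.1 69.5] dist 69.5 F [-0.   0.7 -0.1] open 31.7
29.999949742018543 [517.0661129  187.13008794  88.49233377]
```

Request:
arm_command:
  series: [0,1,15,0,0,0,-1,0,0,20,0,0,0,-1,0,0,18,0,0,0,-1,0,0,10,0,0,0,-1,0,0,5,0,0,0,-1,0,0,2,0,0,0,-1,0,0,0,0,0,0,-1,0,0,0,0,0,0,0.1,0,0,0,0,0,0,0.1,0,0,0,0,0,0,0.1,0,0,0,0,0,0,0.1,0,0,0,0,0,0,0.1]

```text
clock: 14.38
ee_pos: [518.7, 188.8, 19.7]
orientation: [1.396, 2.813, 0.001]
ft_force: [-0.9, 0.3, -0.7]
opening: 47.5
gripper_force: 0.0
```

Request:
arm_command:
  series: [0,0,-20,0,0,0,0.1,0,0,-30,0,0,0,0.1,0,0,-30,0,0,0,0.1,0,0,-30,0,0,0.119,0.4,0,0,-20,0,0,0.119,0.4,0,0,0,0,0,0.119,0.4,0,0,0,0,0,0.119,0.4,0,0,0,0,0,0.119,0.4,0,0,0,0,0,0.119,0.4,0,0,0,0,0,0.119,0.4,0,0,0,0,0,0.119,0.4,0,0,0,0,0,0.119,0.4]

```text
clock: 15.38
ee_pos: [518.3, 188.8, 149.3]
orientation: [2.642, 1.7, 0.0]
ft_force: [0.5, -0.6, -0.2]
opening: 61.0
gripper_force: 0.0
```

Request:
arm_command:
  series: [0,0,0,0,0,0.119,0.4,0,0,0,0,0,0.119,0.4,0,0,0,0,0,0.119,0.4,0,0,0,0,0,0.119,0.4,0,0,0,0,0,0.119,0.4,0,0,0,0,0,0.119,0.4,0,0,0,0,0,0.119,0.4,0,0,0,0,0,0.119,0.4,0,0,0,0,0,0.119,0.4,0,0,0,0,0,0.119,0.4,0,0,0,0,0,0,0.4]

```text
clock: 16.3
ee_pos: [518.3, 188.7, 149.3]
orientation: [-3.141, 0.071, -0.0]
ft_force: [-0.4, 0.5, 0.5]
opening: 60.9
gripper_force: 0.0
```

```bash
python3 - <<'E'
from h import *
plan(662.5,-136,130,-92.2)
E
```

```text
t 16.3 q [ 0.21  0.11  1.79 -0.    1.24  1.82] psi -92.58 tilt [0.0002 0.    ] rotvec_tool [-0.     -0.0002 -0.0066]
shift after turn [156.5 319.   19.3] dist 355.8 F [-0.4  0.5  0.5] open 60.9
```

Request:
arm_command:
  series: [15.6,31.9,0,0,0,-0.0066,0.4,15.6,31.9,0,0,0,0,0.4,15.6,31.9,0,0,0,0,0.4,15.6,31.9,0,0,0,0,0.4,15.6,31.9,0,0,0,0,0.4,15.6,31.9,0,0,0,0,0.4,15.6,31.9,0,0,0,0,0.4,15.6,31.9,0,0,0,0,0.4,15.6,31.9,10,0,0,0,0.4,10,20,20,0,0,0,0.4,6,12,20,0,0,0,0.4,0,0,20,0,0,0,0.4]

```text
clock: 17.3
ee_pos: [664.7, -139.3, 78.7]
orientation: [3.14, -0.052, 0.003]
ft_force: [-0.3, 0.5, 0.0]
opening: 60.8
gripper_force: 0.0
```

Request:
arm_command:
  series: [0,0,0,0,0,0,0.4,0,0,0,0,0,0,0.4]

```text
clock: 17.47
ee_pos: [662.1, -135.2, 77.5]
orientation: [-3.14, 0.05, 0.006]
ft_force: [-0.7, 0.8, 0.6]
opening: 60.9
gripper_force: 0.0
```

```bash
python3 - <<'E'
from h import *
plan(662.5,-136,7,-92.2)
snap('wrist','w4')
E
```

```text
t 17.47 q [-0.32  0.47  1.49  0.    1.18  1.28] psi -91.83 tilt [-0.0037  0.0014] rotvec_tool [-0.0013  0.0038  0.0064]
shift after turn [ 0.4  0.8 70.5] dist 70.5 F [-0.7  0.8  0.6] open 60.9
```

View pics/w4.png

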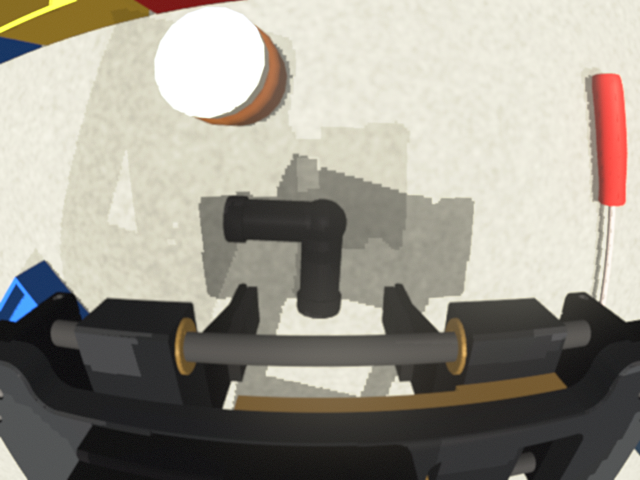

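The elbow's leg B, from (325,222) to (320,310), is centred between the fingers at (250,…) and (395,…). The jar, at (212,62), is well ahead. Checking the grip station along the leg.

```bash
python3 - <<'E'
from h import *
z=load('w4')
for u,v in [(325,222),(320,310),(228,219),(320,290)]: print((u,v),fish(z,u,v,20).round(1))
E
```

```text
(325, 222) [ 689.5 -139.6   20. ]
(320, 310) [ 629.8 -134.6   20. ]
(228, 219) [693.6 -79.7  20. ]
(320, 290) [ 644.4 -135.1   20. ]
```

Request:
arm_command:
  series: [0,0.8,15,0,0.0038,0.0064,0.4,0,0,20,0,0,0,0.4,0,0,18,0,0,0,0.4,0,0,12,0,0,0,0.4,0,0,6,0,0,0,0.4,0,0,0,0,0,0,0.4,0,0,0,0,0,0,-1,0,0,0,0,0,0,-1,0,0,0,0,0,0,-1,0,0,0,0,0,0,-1,0,0,0,0,0,0,-1,0,0,0,0,0,0,-1]

```text
clock: 18.52
ee_pos: [664.0, -136.5, 8.6]
orientation: [3.141, -0.064, 0.007]
ft_force: [-0.1, 0.2, 0.5]
opening: 28.9
gripper_force: 0.3
```

Request:
arm_command:
  series: [0,0,0,0,0,0,-1,0,0,0,0,0,0,-1,0,0,0,0,0,0,-1]

```text
clock: 18.77
ee_pos: [663.9, -136.5, 8.5]
orientation: [3.141, -0.064, 0.006]
ft_force: [-0.3, 0.2, 1.5]
opening: 25.2
gripper_force: 30.0
```

```bash
python3 - <<'E'
from h import *
plan(555.1,72.8,150,37.2); print(state()['gripper_force'],state()['ee_pos'])
E
```

```text
t 18.77 q [-0.32  0.56  1.52  0.    1.06  1.29] psi -92.32 tilt [ 0.0041 -0.0003] rotvec_tool [ 4.7000e-03 -2.1000e-03 -2.2605e+00]
shift after turn [ 232.5   39.9 -141.5] dist 275.1 F [-0.3  0.2  1.5] open 25.2
29.95808243751526 [ 663.88381729 -136.50034302    8.45166461]
```

Request:
arm_command:
  series: [0,0,-10,0,0,0,-1,0,0,-25,0,0,0,-1,0,0,-28,0,0,-0.119,-1,0,0,-28,0,0,-0.119,-1,0,0,-28,0,0,-0.119,-1,0,0,-20,0,0,-0.119,-1,0,0,0,0,0,-0.119,-1,0,0,0,0,0,-0.119,-1,0,0,0,0,0,-0.119,-1,0,0,0,0,0,-0.119,-1,0,0,0,0,0,-0.119,-1,0,0,0,0,0,-0.119,-1]

```text
clock: 19.77
ee_pos: [663.1, -136.3, 147.6]
orientation: [2.63, 1.714, 0.005]
ft_force: [-0.1, 0.7, -1.1]
opening: 25.3
gripper_force: 30.0
```

Request:
arm_command:
  series: [0,0,0,0,0,-0.119,-1,0,0,0,0,0,-0.119,-1,0,0,0,0,0,-0.119,-1,0,0,0,0,0,-0.119,-1,0,0,0,0,0,-0.119,-1,0,0,0,0,0,-0.119,-1,0,0,0,0,0,-0.119,-1,0,0,0,0,0,-0.119,-1,0,0,0,0,0,-0.119,-1,33,7.4,0,0,0,0,-1,33,7.4,0,0,0,0,-1,33,7.4,0,0,0,0,-1]

```text
clock: 20.77
ee_pos: [620.2, -43.7, 147.2]
orientation: [1.397, 2.81, 0.003]
ft_force: [0.6, 0.4, 0.2]
opening: 25.2
gripper_force: 30.0
```

Request:
arm_command:
  series: [33,7.4,0,0,0,0,-1,33,7.4,0,0,0,0,-1,33,7.4,0,0,0,0,-1,24,5,0,0,0,0,-1,10,2.5,10,0,0,0,-1,0,0,20,0,0,0,-1,0,0,20,0,0,0,-1,0,0,10,0,0,0,-1,0,0,0,0,0,0,-1,0,0,0,0,0,0,-1]

```text
clock: 21.6
ee_pos: [564.1, 79.2, 86.3]
orientation: [1.396, 2.812, 0.001]
ft_force: [-0.0, -0.3, 0.0]
opening: 25.0
gripper_force: 30.0
```

```bash
python3 - <<'E'
from h import *
plan(564.6,80.1,15,37.2); print(state()['gripper_force'],state()['ee_pos'])
E
```

```text
t 21.6 q [ 0.    0.22  1.79 -0.    1.12 -0.65] psi 37.19 tilt [ 0.0023 -0.0003] rotvec_tool [ 0.0017  0.0016 -0.0002]
shift after turn [ 0.4  0.9 71.3] dist 71.3 F [-0.  -0.3  0. ] open 25.0
29.9581316113472 [564.09459733  79.21137706  86.25668429]
```

Request:
arm_command:
  series: [0.4,0.9,15,0,0,0,-1,0,0,20,0,0,0,-1,0,0,18,0,0,0,-1,0,0,11,0,0,0,-1,0,0,5,0,0,0,-1,0,0,2,0,0,0,-1,0,0,0,0,0,0,-1,0,0,0,0,0,0,0.1,0,0,0,0,0,0,0.1,0,0,0,0,0,0,0.1,0,0,0,0,0,0,0.1,0,0,0,0,0,0,0.1]

```text
clock: 22.6
ee_pos: [565.6, 80.6, 16.3]
orientation: [1.394, 2.81, 0.003]
ft_force: [-0.6, -0.7, -0.4]
opening: 45.7
gripper_force: 0.1
```

Request:
arm_command:
  series: [0,0,-20,0,0,0,0.1,0,0,-30,0,0,0,0.1,0,0,-30,0,0,0,0.1,0,0,-35,0,0,0.11,0.5,0,0,-20,0,0,0.11,0.5,0,0,0,0,0,0.11,0.5,0,0,0,0,0,0.11,0.5,0,0,0,0,0,0.11,0.5,0,0,0,0,0,0.11,0.5,0,0,0,0,0,0.11,0.5,0,0,0,0,0,0.11,0.5,0,0,0,0,0,0.11,0.5]

```text
clock: 23.6
ee_pos: [564.5, 80.7, 150.8]
orientation: [2.568, 1.805, 0.005]
ft_force: [-1.0, 0.2, -0.2]
opening: 65.2
gripper_force: 0.0
```

Request:
arm_command:
  series: [0,0,0,0,0,0.12,0.5,0,0,0,0,0,0.12,0.5,0,0,0,0,0,0.12,0.5,0,0,0,0,0,0.12,0.5,0,0,0,0,0,0.101,0.5,0,0,0,0,0,0,0.5,0,0,0,0,0,0,0.5]

```text
clock: 24.18
ee_pos: [564.5, 80.6, 150.8]
orientation: [2.974, 1.007, 0.006]
ft_force: [-0.6, -1.0, 0.3]
opening: 65.1
gripper_force: 0.0
```

```bash
python3 - <<'E'
from h import *
plan(520,119,63,-52.8)
p,d,c=snap('side','s5'); snap('top','t5')
q,_,_=snap('wrist','w5')
cv2.imwrite('pics/m5.png',np.hstack([cv2.resize(p[160:280,220:380,::-1],(400,300),interpolation=cv2.INTER_CUBIC),cv2.resize(q[:,:,::-1],(400,300))]))
z=load('top0'); z2=load('t5'); b=cloud(z2); h=b[...,2]
m=np.zeros(h.shape,bool); m[195:325,185:315]=(h[195:325,185:315]>25)&(h[195:325,185:315]<50); r=cv2.minAreaRect(b[m][:,:2].astype(np.float32)); print(r)
E
```

```text
t 24.18 q [ 0.    0.15  1.75 -0.    1.24  0.92] psi -52.61 tilt [ 0.0038 -0.0002] rotvec_tool [ 0.0024 -0.0029  0.0034]
shift after turn [-12.3 -57.5  87.8] dist 105.7 F [-0.6 -1.   0.3] open 65.1
((503.0391845703125, 116.2449951171875), (149.5511474609375, 280.9808654785156), 8.611573219299316)
```

View pics/m5.png

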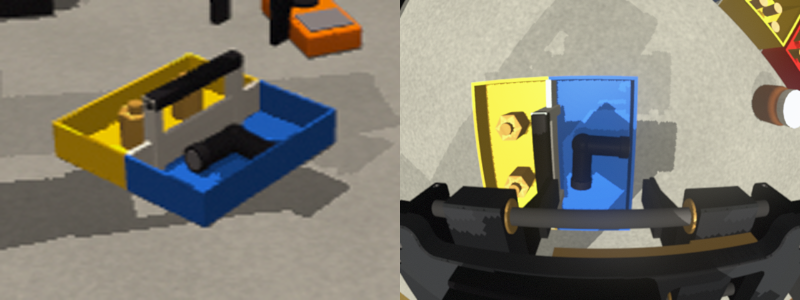

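The side and wrist views show both spacers upright in the yellow side and the elbow flat in the blue side, inside the walls. Next is the handle.

Request:
arm_command:
  series: [-4.3,-19.5,0,0.0024,-0.0029,0.0034,0.5,-4,-19,0,0,0,0,0.5,-4,-19,0,0,0,0,0.5,0,0,15,0,0,0,0.5,0,0,20,0,0,0,0.5,0,0,15,0,0,0,0.5,0,0,0,0,0,0,0.5,0,0,0,0,0,0,0.5]

```text
clock: 25.0
ee_pos: [519.3, 119.0, 100.0]
orientation: [-2.978, -0.999, 0.003]
ft_force: [-0.3, 0.1, -0.4]
opening: 65.3
gripper_force: 0.0
```

```bash
python3 - <<'E'
from h import *
plan(520,119,62,-52.8)
z=load('w5'); print('far bar end',fish(z,226,179,90).round(1),'expect ~(574,160)')
p,d,c=snap('top','t6'); cv2.imwrite('pics/t6c.png',cv2.resize(p[185:335,180:380,::-1],None,fx=3,fy=3,interpolation=cv2.INTER_CUBIC))
z=load('t6'); c=cloud(z)
q=p.astype(int); m=np.zeros((480,640),np.uint8)
m[195:325,185:315]=((q[195:325,185:315].max(2)-q[195:325,185:315].min(2))>60)
P=atz(z,*np.nonzero(m)[::-1],40.)[:,:2]; z0=load('top0'); q=z0['p'].astype(int); m0=np.zeros_like(m); m0[195:325,185:315]=((q[195:325,185:315].max(2)-q[195:325,185:315].min(2))>60)
P0=atz(z0,*np.nonzero(m0)[::-1],40.)[:,:2]
for a in(P0,P): print(cv2.minAreaRect(a.astype(np.float32)))
E
```

```text
t 25.0 q [ 0.08  0.13  1.88 -0.    1.14  1.  ] psi -52.92 tilt [-0.0021 -0.0002] rotvec_tool [-0.0011  0.0018 -0.0021]
shift after turn [ 0.5  0.4 38. ] dist 38.1 F [-0.3  0.1 -0.4] open 65.3
far bar end [573.1 158.5  90. ] expect ~(574,160)
((520.3509521484375, 119.88180541992188), (211.49102783203125, 209.85699462890625), 37.02416229248047)
((508.92596435546875, 127.68681335449219), (311.15972900390625, 302.2748718261719), 1.2038272619247437)
```

The far end of the bar measures (573,158.5) against an expected (574,160), so the handle pose is confirmed. Descending to grip.

Request:
arm_command:
  series: [0.5,0.4,15,0,0,0,0.5,0,0,15,0,0,0,0.5,0,0,8,0,0,0,0.5,0,0,0,0,0,0,0.5,0,0,0,0,0,0,-0.3,0,0,0,0,0,0,-0.3,0,0,0,0,0,0,-0.3,0,0,0,0,0,0,-0.3,0,0,0,0,0,0,-0.3,0,0,0,0,0,0,-0.5,0,0,0,0,0,0,-1,0,0,0,0,0,0,-1]

```text
clock: 26.05
ee_pos: [520.3, 119.7, 62.8]
orientation: [-2.978, -0.996, 0.001]
ft_force: [-3.7, 4.3, 4.2]
opening: 20.0
gripper_force: 2.5
```

Request:
arm_command:
  series: [0,0,0,0,0,0,-1,0,0,0,0,0,0,-1,0,0,0,0,0,0,-1,0,0,0,0,0,0,-1]

```text
clock: 26.38
ee_pos: [520.3, 119.8, 62.8]
orientation: [-2.978, -0.997, 0.001]
ft_force: [-2.5, 3.4, 4.0]
opening: 17.5
gripper_force: 30.0
```

```bash
python3 - <<'E'
from h import *
plan(520,119,165,-52.8); print(state()['gripper_force'],state()['ee_pos'],state()['moment'])
E
```

```text
t 26.38 q [0.08 0.18 1.89 0.   1.07 1.  ] psi -52.98 tilt [-0.0009  0.0011] rotvec_tool [-0.0014  0.0001 -0.0031]
shift after turn [  -0.7    0.4 -102.2] dist 102.2 F [-2.5  3.4  4. ] open 17.5
29.996444089338183 [520.30017258 119.76287214  62.83005265] [ 0.59315478  0.67208638 -0.05203529]
```

Firm grip on the bar. Lifting gently by 100 mm.

Request:
arm_command:
  series: [0,0,-2,0,0,0,-1,0,0,-4,0,0,0,-1,0,0,-7,0,0,0,-1,0,0,-10,0,0,0,-1,0,0,-12,0,0,0,-1,0,0,-14,0,0,0,-1,0,0,-14,0,0,0,-1,0,0,-12,0,0,0,-1,0,0,-10,0,0,0,-1,0,0,-8,0,0,0,-1,0,0,-5,0,0,0,-1,0,0,-3,0,0,0,-1]

```text
clock: 27.38
ee_pos: [521.0, 119.0, 164.5]
orientation: [2.979, 0.997, 0.001]
ft_force: [-0.4, 1.4, -5.2]
opening: 17.2
gripper_force: 30.0
```

Request:
arm_command:
  series: [0,0,0,0,0,0,-1,0,0,0,0,0,0,-1,0,0,0,0,0,0,-1,0,0,0,0,0,0,-1,0,0,0,0,0,0,-1,0,0,0,0,0,0,-1]

```text
clock: 27.88
ee_pos: [520.5, 119.0, 163.2]
orientation: [-2.979, -0.997, 0.001]
ft_force: [0.4, -0.2, -6.2]
opening: 17.8
gripper_force: 30.0
```

```bash
python3 - <<'E'
from h import *
plan(520,119,163,-52.8); print(state()['gripper_force'],state()['ee_pos'],state()['moment'],abs(state()['dq']).max())
p,d,c=snap('side','s7'); q,dw,_=snap('wrist','w7')
cv2.imwrite('pics/m7.png',np.hstack([cv2.resize(p[100:280,210:370,::-1],(400,450),interpolation=cv2.INTER_CUBIC),cv2.resize(q[:,:,::-1],(400,450))[:, :]]))
E
```

```text
t 27.88 q [0.08 0.05 1.82 0.   1.26 1.  ] psi -52.98 tilt [-0.0007 -0.0001] rotvec_tool [-0.0004  0.0006 -0.0032]
shift after turn [-0.4 -0.3  0.2] dist 0.6 F [ 0.4 -0.2 -6.2] open 17.8
30.01376529224217 [520.53884249 119.02981611 163.23684577] [-0.16626654  0.10858402  0.00201777] 0.0033971760836433574
```

View pics/m7.png

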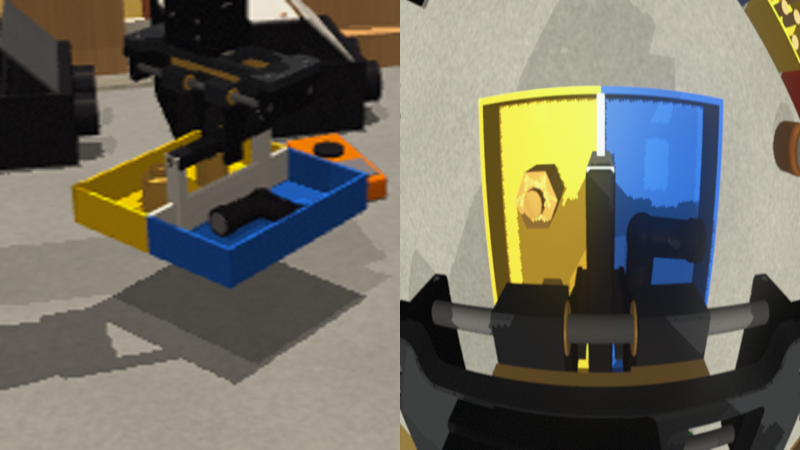

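The tray hangs clear, with a detached shadow below it, and the parts are in place: spacer in yellow at (538,195), elbow in blue at (665,240). The weight of 6.2 N matches the tray plus three parts. I'll check level using depth.

```bash
python3 - <<'E'
from h import *
y=np.radians(37);ex=np.array([np.cos(y),np.sin(y)]);ey=np.array([-ex[1],ex[0]])
for n in('top','side'):
    f={'top':'t8','side':'s7'}[n]
    if n=='top': snap('top','t8')
    z=load(f); c=cloud(z).reshape(-1,3); q=(c[:,:2]-[520.5,119]); a,b=q@ex,q@ey
    p=z['p'].reshape(-1,3).astype(int); sat=p.max(1)-p.min(1)>60
    yl=p[:,0]>p[:,2]
    m=sat&(abs(a)<95)&(abs(b)>12)&(abs(b)<95)&(abs(c[:,2]-105)<12)
    A=np.c_[a,b,np.ones_like(a)]
    for _ in range(3):
        s,*_r=np.linalg.lstsq(A[m],c[m,2],rcond=None); m&=abs(c[:,2]-A@s)<4
    print(n,m.sum(),'blue',(m&~yl).sum(),'slope deg x,y',np.degrees(s[:2]).round(2),'floor z',s[2].round(1))
E
```

```text
top 1121 blue 773 slope deg x,y [ 0.31 -0.39] floor z 107.1
side 307 blue 222 slope deg x,y [-0.16 -0.26] floor z 104.1
```

The tray is level to within 0.4°, and its floor is at ~105 mm, so the underside is ~100 mm up. It is still, so I'm handing in.

```bash
python3 -c "
from bench import *
print(state()['clock']); print(hand_in())"
```

```text
28.0333
the job is handed in; nothing more can be done
None
```

The job is handed in at 28 s: both brass spacers are in the yellow side, the elbow is in the blue side, and the tray is held by its handle about 100 mm up, still and level to within about 0.4°.

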